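# Index the board carrier and present the heat-sink board to the inspection camera

### The arm

A 6-joint arm with a two-finger parallel gripper is mounted at the origin on the work surface. World frame = base frame: x ahead of the robot, y to its left, z up, the work surface at z = 0. Lengths are in mm, angles in rad, forces in N, time in s.
With the tool pointing down it reaches from about 275 to 1000 mm from the base axis. Payload 8.4 kg.
Tool frame: the origin (TCP) lies at the very end of the fingers, on their centre line; the grasp point (between the pads) lies 19 mm behind it; z points along the fingers, y is the line along which they close (so a half turn about z gives the same grasp; the last joint's range is limited). The gripper opens to 85 mm and grips with 20 to 120 N. Pads are 22 mm wide; open, the fingers measure 114 mm over their backs; the gripper's body (76 mm by 85 mm) begins 54 mm behind the grasp point. The pads swing forward as they close: fully open they stand 13 mm farther back than shut.
Start: joints at [-0.002, 0.353, 1.633, -0, 1.155, -0.002], TCP at [625.002, -0, 194.081] pointing down, gripper open.
Joint ranges: [-2.63, 2.63], [-0.92, 2.1], [0.06, 2.66], [-1.3, 4.44], [0, 2.69], [-3.02, 3.02]. Speed limits (rad/s): [2.22, 2.22, 2.79, 3.14, 3.14, 3.14].

### API

Orientations are given as [roll, pitch, yaw] about the fixed x, y, z axes, in that order (R = Rz(yaw) Ry(pitch) Rx(roll)).
In Python, from rig import sensors, grab_frame, camera_params, order gives the robot as it stands. The module is installed in compiled form; this text tells all that it offers.
- The arm moves only by the tool move_arm, never from a script. Its argument "motion" is a list of rows, each a list of 7 numbers: the turn, a rotation vector about the tool's x, y, z in shares of 2 rad (1.0 is 2 rad), then the shift along the tool's x, y, z in parts of the range, where 1.0 means 0.3 m, then the finger opening in m, from 0 to 0.0854. A call has 1 to 8 rows; each row is the pose to reach, as a shift and turn from the pose commanded when the call began, along the tool's axes at that moment; what a row does not reach only later rows make up. A row lasts 1/8 s, in which the tool goes at most 62.5 mm and 10.7 degrees, less where a joint would pass 70% of its speed; a pose out of reach is approached as far as the arm can. A call with a gripper value outside its range is refused whole. The fingers move at their own pace and stop on an object; "grip_force" is the grip in N (left out, the last holds). Time passes only in rows, so rows that repeat a pose let the fingers close. It gives the time, the measured TCP pose, the force, the opening and the grip force at its end, in the units of the state.
- sensors.sense(): the state, without advancing time (a new reading comes with each control period).
- grab_frame(name): name is "scene" or "side" or "wrist"; returns (picture, depth): 384x512x3 uint8, red, green, blue; 384x512 float32, mm along the optical axis (not along the pixel's ray), 0 where there is no reading.
- camera_params(name): a dict with "camera_matrix" (3x3 intrinsics, pixels), "world_from_camera" (4x4, takes a point from camera to world coordinates). Camera axes: x right, y down, z forward; pixel columns grow to the right and rows downward; lengths in mm; the calibration is good to about 2 mm. A picture is of the moment at which its call begins: read the wrist's pose just before it. camera_params takes no time and is no camera call; for the wrist camera it gives the pose at the moment of the call.
- order.sign_off(): hands the job in; it is judged then, once.
The state is a dict: "clock": time; "qpos": joint angles; "qvel": joint speeds; "joint_efforts": joint torques, N m; "eef_pos": TCP position; "tcp_rot": TCP orientation; "contact_force": force on the tool from outside, world axes, zero at the start; "wrist_torque": the same for the moment, N m; "opening": opening from 0.0 (shut) to 1.0 (fully open); "grasp_force": force on a finger pad.
Only numpy, scipy, OpenCV 4.12 (cv2) and the standard library are available. Lean on these libraries where they do the work, as an engineer would, in place of code of your own. Each camera call takes 0.05 s, during which the arm holds its last target. There are 200 camera calls.

### The job

The boards on the carrier have cooled: push the carrier along its rail until it clicks home in the detent of the unload station and leave it there, then lift the board with the finned heat sink out of its nest and hold it up to the tilted inspection camera, solder side facing the lens and square to it, centred on the light frame with its long edge along the frame's long side and its underside 80 mm off the frame. Finish while still holding it there, steady in the gripper; do not bump the camera or its stand, keep the other two boards in their nests and leave the reel and the hand tools in front of the rail where they lie.

Things in the scene. Friction and masses are not known exactly. Their poses are not given: they have to be found in the camera images.
- rail: fixed rail slide on an aluminium base plate, 455 by 100 mm, running along its own y (base y = -265 to +190 mm). Origin: on the bench under the rail's centre line, z up. Unload station at y = +60 mm, where an aluminium bracket (30 mm wide, 56 mm high) stands at x = +80 mm, the side away from the robot, with a sprung ball pointing at the carrier
- carrier: black pallet plate 96 (x) by 173 (y) by 12 mm on a saddle that slides only along the rail's y, axes as the rail's. Origin: centre of the plate's underside, 36 mm above the bench. Three nests at y = -55, 0, +55 mm, each 67 (x) by 47 by 6 mm deep, hold a board each, 1.5 mm play, long side across the rail. Home in the unload station at rail y = +60 mm; starts 120 to 210 mm short of it
- carrier_detent (a point): middle of the carrier's far edge, where a V notch takes the sprung ball. The carrier runs with about 1 N of friction and stays where it is left. From 90 mm short of the station the ball presses on the edge (up to 8 N up its ramp); the notch draws the carrier home over the last 4 mm and takes about 8 N to leave. Buffered end stop 28 mm beyond the station
- carrier_knob (a point): top centre of the carrier's upright black push knob, 16 mm diameter and 30 mm high, on a lug on the carrier's robot side (72 mm to -x of its middle); knob top 80 mm, lug top 44 mm above the bench. The carrier may also be pushed by its end edge
- sink_board: green board 64 (x) by 44 (y) by 2 mm, 0.08 to 0.15 kg, in any of the nests. In its middle a finned aluminium heat sink 26 (x) by 36 (y) mm, 30 mm high; its flat outer fins face +x and -x and are for gripping. All else on it is under 7 mm high, with a grey terminal strip at +x. Origin: centre of the underside (solder side); z out of the component side
- sink_top (a point): centre of the top of the heat sink, 32 mm above the board's underside, axes as the board's
- relay_board: neighbour in the carrier: same board with two black relay blocks, 18 mm high; origin as the heat-sink board's
- choke_board: neighbour in the carrier: same board with a transformer block and two upright black cans, 22 mm high; origin as the heat-sink board's
- cam_stand: fixed stand of the inspection camera: dark base plate 160 (x) by 120 by 12 mm from x = -15 to +145 mm, 30 mm aluminium column 206 mm high at x = +120 mm, and the tilted camera head it carries. Origin: on the bench straight below the middle of the light frame; z up
- camera_head: camera head tilted 30 degrees from upright, looking up and towards the stand's -x: a rectangular light frame 110 (y, long side, level) by 80 mm (x) round a lens, camera body below. Origin: centre of the frame's front face, 165 mm above the bench; z points out along the line of sight
- view_point (a point): where the middle of the board's underside belongs: 80 mm out from the light frame's front face along its line of sight; axes as the camera head's
- solder_reel: bare metal wire reel standing on its flange, 60 mm diameter, 45 mm high, in front of the rail; a bystander, origin at its underside or middle
- screwdriver: screwdriver with black handle, 170 mm long, lying in front of the rail; a bystander, origin at its underside or middle
- side_cutters: small blue-handled side cutters, 110 mm long, lying in front of the rail; a bystander, origin at its underside or middle
Things that resemble listed ones, but are neither listed nor needed, are in the scene too. Leave any orange look-alike of the sink_board alone.

How it is judged (in metres and radians):
On the way, in this order (a step that is already met when the one before it is completed fails the run):
1. the carrier is home in the unload station, within 3 mm, and still, with the heat-sink board lying in its nest (y of carrier in the frame of rail between 0.057 and 0.063 m and linear speed of carrier below 0.02 m/s and z of sink_board in the frame of carrier below 0.009 m), for 0.3 s.
2. the heat-sink board is lifted clear of the carrier in the gripper, the carrier staying in the station (y of carrier in the frame of rail between 0.057 and 0.063 m and z of sink_board in the frame of carrier above 0.042 m and contact force between the fingers and sink_board above 1 N), for 0.2 s.
At the end, for the whole second after the job is handed in: The heat-sink board is held by the fingers alone and still: underside within 15 mm of the point 80 mm off the frame, solder side square to the lens within 10 degrees, long edge along the frame's within 12 (either way round); carrier within 3 mm of the station, other boards in their nests (distance between sink_board and view_point below 0.015 m and angle between the z axis of sink_board and the z axis of camera_head, either way round below 0.175 rad and angle between the x axis of sink_board and the y axis of camera_head, either way round below 0.21 rad and z of sink_top in the frame of camera_head above 0.085 m and contact force between the fingers and sink_board above 2 N and contact force between sink_board and cam_stand below 0.1 N and linear speed of sink_board below 0.03 m/s and angular speed of sink_board below 0.2 rad/s and y of carrier in the frame of rail between 0.057 and 0.063 m and z of each of relay_board, choke_board in the frame of carrier below 0.009 m); the arm keeps its last pose, push and grip.
It fails at once if the camera or its stand is bumped (contact force between cam_stand and anything else above 2 N).
It fails at once if another board leaves its nest (z of any of relay_board, choke_board in the frame of carrier above 0.018 m).
It fails at once if the reel or a hand tool in front of the rail is moved by more than 30 mm (distance of any of solder_reel, screwdriver, side_cutters from where it was at the start of the episode above 0.03 m).
It also fails if it takes over 48 s, if anything falls off the work surface, if the arm or the gripper's body presses on something with over 40 N, if the wrist force passes 120 N, or if a joint passes its speed limit or range.

## Working session

There is one attempt and no reset: what is moved stays moved. The work goes in short steps, Python scripts to look and compute and a tool call to move; the robot and the scene stay as the last step left them, time stands still between calls to the robot, and variables do not carry over. Pictures are saved under pics/ and viewed, at most 10 in all, crops included, and the job is handed in when it is done.

Besides the shell and the picture viewer there is one more tool, called after "Call:" as a command line: name --pt "numbers of a row" for each row, then --argument value for the rest. move_arm: Moves the arm, as the interface text tells. Its arguments: {"type":"object","properties":{"motion":{"type":"array","items":{"type":"array","items":{"type":"number"}}},"grip_force":{"type":"number"}},"required":["motion"]}

```bash
mkdir -p pics; cat > h.py <<'E'
import numpy as np, cv2
from rig import sensors, grab_frame, camera_params, order
def cap(n):
    p=camera_params(n); im,d=grab_frame(n)
    K=np.array(p["camera_matrix"]);T=np.array(p["world_from_camera"])
    v,u=np.mgrid[:384,:512]
    c=np.stack([(u-K[0,2])/K[0,0]*d,(v-K[1,2])/K[1,1]*d,d],-1)
    w=c@T[:3,:3].T+T[:3,3]; w[d==0]=np.nan
    np.savez(n+'.npz',im=im,d=d,w=w,K=K,T=T)
    return im,d,w,K,T
E
python3 - <<'E'
from h import *
a=cap('scene');b=cap('side')
cv2.imwrite('pics/a.png',cv2.resize(a[0][:,:,::-1],(800,600),interpolation=cv2.INTER_CUBIC))
cv2.imwrite('pics/b.png',cv2.resize(b[0][:,:,::-1],(800,600),interpolation=cv2.INTER_CUBIC))
for x in(a,b):print(x[4].round(2))
print(sensors.sense())
E
```

```text
[[ 1.10000e-01  8.10000e-01 -5.80000e-01  1.15959e+03]
 [ 9.90000e-01 -9.00000e-02  8.00000e-02 -4.93200e+01]
 [ 1.00000e-02 -5.80000e-01 -8.10000e-01  9.67050e+02]
 [ 0.00000e+00  0.00000e+00  0.00000e+00  1.00000e+00]]
[[-8.9000e-01 -2.5000e-01  3.9000e-01  1.0258e+02]
 [-4.6000e-01  4.7000e-01 -7.6000e-01  8.8342e+02]
 [ 0.0000e+00 -8.5000e-01 -5.3000e-01  7.4475e+02]
 [ 0.0000e+00  0.0000e+00  0.0000e+00  1.0000e+00]]
{'clock': 0.1, 'qpos': array([-2.42253677e-03,  3.53571770e-01,  1.63408382e+00, -1.36208753e-05,
        1.15523668e+00, -2.37660295e-03]), 'qvel': array([-0.00056853,  0.0006728 , -0.00275646,  0.00049563,  0.0005374 ,
       -0.00050071]), 'joint_efforts': array([ 4.27485766e-04, -6.06356549e+01, -3.42817569e+01, -7.40920814e-05,
        3.91241178e-03, -4.99377973e-05]), 'eef_pos': array([ 6.24497730e+02, -1.76014480e-02,  1.93430954e+02]), 'tcp_rot': array([-3.14029301e+00,  9.36574369e-06,  1.57075591e+00]), 'contact_force': array([0.62909486, 0.34699208, 0.57789218]), 'wrist_torque': array([-0.00227742, -0.0457847 , -0.00289355]), 'grasp_force': 0.0, 'opening': 1.00195696752237}
```

View pics/a.png

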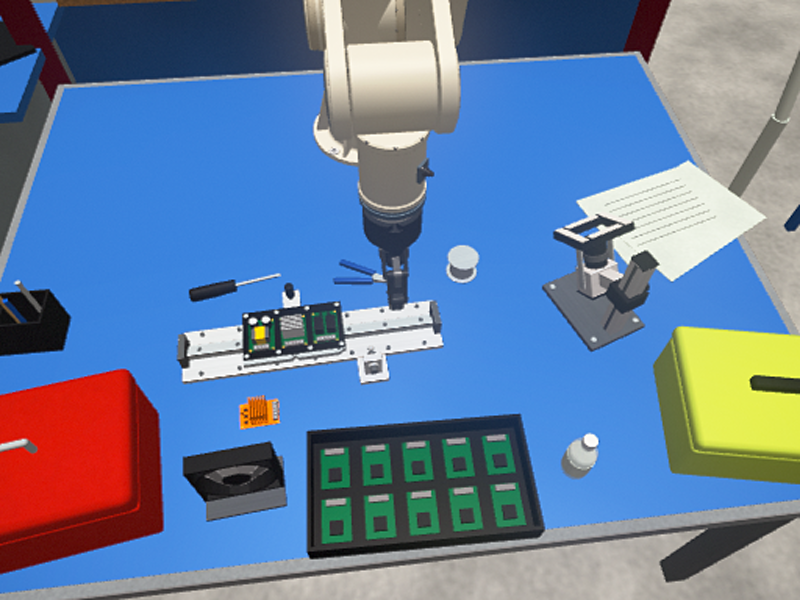

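View pics/b.png

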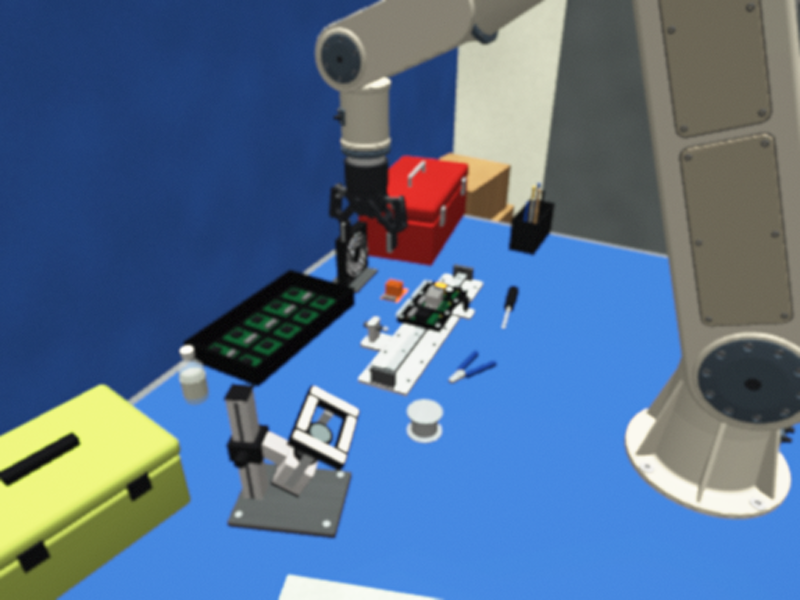

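The scene shows the carrier at 800-px (292,330), with choke board at left (262,335), finned grey heat sink in the middle (292,325) and relays at right (325,325). The knob is at (290,290) and the bracket at (373,367). The camera frame is at (595,232). Candidates for the sink board are the middle nest (292,325), the orange look-alike (262,412), and the tray of flat green boards (415,490). I choose the middle nest.

```bash
cat > m.py <<'E'
from h import *
for n in('scene','side'):
    z=np.load(n+'.npz');im=z['im'].astype(int);w=z['w']
    X,Y,Z=[w[...,i] for i in range(3)]
    R=(X>500)&(X<850)&(Y>-400)&(Y<230)
    hsv=cv2.cvtColor(z['im'],cv2.COLOR_RGB2HSV)
    def rect(m,nm):
        k,l,s,c=cv2.connectedComponentsWithStats(m.astype(np.uint8))
        if k<2: print(n,nm,'none');return None
        j=1+s[1:,4].argmax();m=l==j;P=w[m]
        r=cv2.minAreaRect(P[:,:2].astype(np.float32));print(n,nm,m.sum(),'rect',np.round(r[0],1),np.round(r[1],1),round(r[2],2),'zmed',np.median(P[:,2]).round(1),'px',c[j].round());return P
    rect(R&(Z>3)&(Z<25)&(hsv[...,1]<60)&(hsv[...,2]>120),'base')
    rect(R&(Z>43)&(Z<54),'plate')
    rect(R&(Z>66)&(Z<95)&(X<720),'high66-95')
    F=(X>400)&(X<900)&(Y>180)&(Y<560)
    rect(F&(Z>6)&(Z<18)&(hsv[...,1]<90),'standbase')
    m=F&(Z>120)&(Z<215)
    P=w[m]; 
    # ransac plane tilted ~30deg
    rng=np.random.default_rng(0);best=0
    for _ in range(3000):
        a=P[rng.choice(len(P),3,False)];nn=np.cross(a[1]-a[0],a[2]-a[0]);L=np.linalg.norm(nn)
        if L<500:continue
        nn/=L;nn*=np.sign(nn[2])
        if abs(nn[2]-.866)>.06:continue
        q=abs((P-a[0])@nn)<2.5
        if q.sum()>best:best=q.sum();B=q
    if best:
        Q=P[B];c=Q.mean(0);u,s,vt=np.linalg.svd(Q-c);nn=vt[2]*np.sign(vt[2][2])
        h=np.array([nn[0],nn[1],0]);h/=np.linalg.norm(h);yy=np.cross([0,0,1],-h);xx=np.cross(yy,nn)
        ab=np.c_[(Q-c)@xx,(Q-c)@yy];r=cv2.minAreaRect(ab.astype(np.float32))
        ce=c+xx*r[0][0]+yy*r[0][1];print(n,'frame',best,len(P),'n',nn.round(3),'tilt',np.degrees(np.arccos(nn[2])).round(1),'dir',np.degrees(np.arctan2(h[1],h[0])).round(1),'centre',ce.round(1),np.round(r[1],1),round(r[2],1))
E
python3 m.py
python3 - <<'E'
from h import *
z=np.load('scene.npz');im=z['im'][170:260,110:290]
cv2.imwrite('pics/c.png',cv2.resize(im[:,:,::-1],(800,400),interpolation=cv2.INTER_CUBIC))
E
```

```text
scene base 1668 rect [ 618.8 -134.7] [ 93.3 453. ] 3.14 zmed 10.2 px [207. 227.]
scene plate 1585 rect [ 562.2 -168.4] [123.4 173. ] 3.47 zmed 47.6 px [188. 214.]
scene high66-95 136 rect [ 567.1 -168. ] [28.8 35.9] 3.83 zmed 72.8 px [186. 207.]
scene standbase 1167 rect [546.7 381.4] [159.9 119.9] 19.82 zmed 12.1 px [375. 200.]
scene frame 744 6160 n [ 0.169 -0.324  0.931] tilt 21.4 dir -62.5 centre [676.3 454.7 135.4] [481.   97.3] 86.5
side base 1240 rect [584.3 -50.1] [150.3 289.1] 3.03 zmed 9.6 px [259. 226.]
side plate 615 rect [ 564.4 -166.1] [118.6 177.7] 2.82 zmed 47.0 px [275. 196.]
side high66-95 77 rect [ 697.5 -392. ] [41.9 11.3] 8.05 zmed 81.0 px [271. 151.]
side standbase 2100 rect [543.6 383.4] [156.4 121. ] 19.76 zmed 11.6 px [189. 323.]
side frame 795 6143 n [-0.477 -0.169  0.862] tilt 30.4 dir -160.5 centre [484.3 363.1 164.1] [ 79.7 110.8] 0.5
```

View pics/c.png

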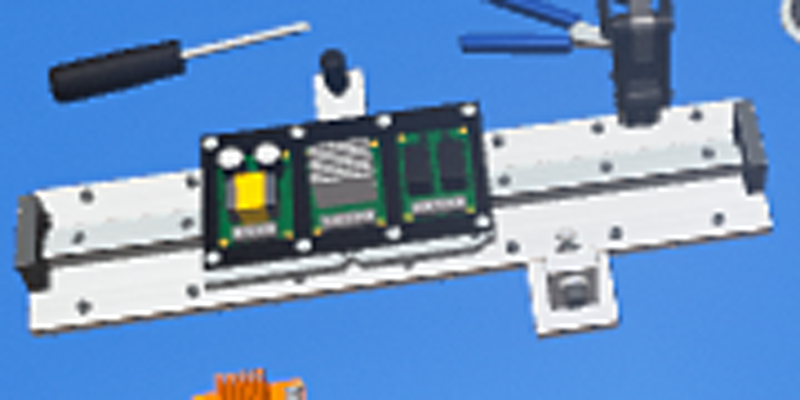

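The close crop confirms the choice: the middle nest holds the finned sink (crop 345,185), with the transformer at left (255,195) and relays at right (435,170). The base rectangle above included the bracket foot, so I refine in rail axes.

```bash
cat > m2.py <<'E'
from h import *
a=np.radians(3.35);ex=np.array([np.cos(a),np.sin(a)]);ey=np.array([-ex[1],ex[0]])
for n in('scene','side'):
    z=np.load(n+'.npz');w=z['w'];Z=w[...,2];u=w[...,:2]@ex;v=w[...,:2]@ey
    b=(abs(u-560)<150)&(abs(v+170)<300)
    def ext(m,nm):
        if m.sum()<5:print(n,nm,m.sum());return
        print(n,nm,m.sum(),'u',np.percentile(u[m],[0,2,50,98,100]).round(1),'v',np.percentile(v[m],[0,2,50,98,100]).round(1),'z',np.median(Z[m]).round(1))
    uc=566.;vc=-201.
    pl=b&(Z>44.5)&(Z<51)&(abs(v+200)<110)
    ext(pl&(abs(v+200)>45)&(u>500),'plate ends');ext(pl,'plate all')
    ext(b&(Z>70)&(Z<77)&(abs(u-562)<30)&(abs(v+200)<40),'sinktop')
    ext(b&(Z>70)&(Z<90)&(u<515)&(u>450)&(abs(v+200)<40),'knob')
    ext(b&(Z>4)&(Z<14)&(v<-300),'base -y end');ext(b&(Z>4)&(Z<14)&(v>-90),'base +y end')
    ext(b&(Z>50)&(Z<60)&(u>610)&(abs(v+70)<60),'bracket');ext(b&(Z>20)&(Z<60)&(u>610)&(abs(v+70)<60),'bracket2')
    for t in (-300,-310,-120,20,40):
        m=b&(Z>4)&(Z<14)&(abs(v-t)<5);
        if m.any():print('  base u at',t,u[m].min().round(1),u[m].max().round(1))
for n,c in(('reel',(480,20)),):
    z=np.load('scene.npz');w=z['w'];m=(abs(w[...,0]-470)<80)&(w[...,2]>15)&(abs(w[...,1])<150)&(w[...,2]<60);print('front objs',w[m].min(0) if m.any() else 0,w[m].max(0))
E
python3 m2.py
```

```text
scene plate ends 614 u [505.4 508.7 577.1 610.8 613.1] v [-287.5 -286.5 -154.8 -115.6 -114.5] z 47.9
scene plate all 1321 u [470.7 497.8 574.2 611.2 613.1] v [-287.5 -285.1 -197.9 -117.2 -114.5] z 47.7
scene sinktop 105 u [541.9 543.5 556.9 569.4 570. ] v [-218.9 -217.6 -199.5 -183.4 -182.9] z 73.5
scene knob 29 u [477.  477.5 486.  491.3 491.5] v [-207.3 -207.1 -200.8 -193.5 -193.4] z 78.6
scene base -y end 1029 u [413.1 429.7 574.1 694.6 709.8] v [-469.6 -447.  -351.8 -303.  -300. ] z 9.7
scene base +y end 1534 u [410.  421.6 573.8 685.8 708.9] v [-89.9 -88.1 -24.7 115.3 129.8] z 9.8
scene bracket 74 u [628.7 630.3 639.2 651.3 656. ] v [-88.  -87.5 -72.8 -59.  -58.6] z 55.8
scene bracket2 156 u [610.  612.  642.3 657.6 658.4] v [-129.8  -88.5  -74.1  -59.1  -58.6] z 48.9
  base u at -300 412.7 706.6
  base u at -310 427.0 691.2
  base u at -120 430.0 708.5
  base u at 20 508.7 696.0
  base u at 40 443.0 696.6
side plate ends 259 u [507.3 509.  564.1 610.5 613.5] v [-288.7 -283.8 -141.7 -111.  -109.6] z 47.2
side plate all 511 u [469.4 507.6 556.4 610.2 613.5] v [-288.7 -282.2 -182.7 -111.8 -109.6] z 47.2
side sinktop 38 u [543.6 543.7 554.6 569.4 569.6] v [-220.1 -219.2 -201.3 -180.3 -177.6] z 72.9
side knob 17 u [477.  477.3 483.7 489.8 490.6] v [-202.  -201.9 -195.  -189.1 -188.3] z 76.8
side base -y end 189 u [410.8 417.6 534.3 703.2 709.4] v [-468.  -454.7 -374.  -302.  -300.5] z 9.4
side base +y end 936 u [410.3 418.5 537.8 647.7 681.2] v [-89.7 -87.8 -30.6  59.4 129.7] z 9.3
side bracket 33 u [629.2 629.5 635.6 647.4 647.6] v [-88.9 -87.9 -69.2 -57.1 -56.4] z 54.6
side bracket2 115 u [611.6 614.4 633.6 655.9 659.7] v [-88.9 -86.  -66.2 -54.8 -53.1] z 45.0
  base u at -300 410.8 507.6
  base u at -310 412.2 511.1
  base u at -120 427.8 605.5
  base u at 20 508.1 619.7
  base u at 40 493.9 606.4
front objs [ 407.06877282 -149.9890051    15.12015828] [549.99787224 149.99533732  58.34286697]
```

```bash
cat >> h.py <<'E'
from scipy.spatial.transform import Rotation as Ro
def to(pos,ty,tz=(0,0,-1)):
    "rotvec+shift (m) in current tool axes to TCP pos (mm) with tool y, z directions"
    s=sensors.sense();R0=Ro.from_euler('xyz',s['tcp_rot']).as_matrix()
    z=np.array(tz,float);z/=np.linalg.norm(z);y=np.array(ty,float);y-=y@z*z;y/=np.linalg.norm(y)
    R=np.c_[np.cross(y,z),y,z]
    print('turn',Ro.from_matrix(R0.T@R).as_rotvec().round(3),'shift',(R0.T@(np.array(pos)-s['eef_pos'])/1000).round(4),'t',s['clock'])
a=np.radians(3.35);EX=np.array([np.cos(a),np.sin(a),0]);EY=np.array([-np.sin(a),np.cos(a),0])
E
python3 - <<'E'
from h import *
to((495.4,-171.9,130),-EY)
w=np.load('scene.npz')['w'];z=w[...,2]
m=(z>40)&(z<52)&(w[...,0]>380)&(w[...,0]<530)&(w[...,1]>-20)&(w[...,1]<200);print(np.nanmin(w[m],0),np.nanmax(w[m],0))
E
```

```text
turn [-1.000e-03  1.000e-03  1.512e+00] shift [-0.1719 -0.129   0.0636] t 0.1
[406.2703691   82.52650605  40.27777271] [529.44072137 182.09247548  51.40162593]
```

Units first: shifts go in shares of 0.3 m and turns go in shares of 2 rad. So -0.172 m / 0.3 = -0.5733, -0.129 m / 0.3 = -0.43, 1.512 rad / 2 = 0.756.

Call:
move_arm --pt "0 0 0.756 -0.5733 -0.43 0.0667 0.0854" --pt "0 0 0.756 -0.5733 -0.43 0.212 0.07" --pt "0 0 0.756 -0.5733 -0.43 0.212 0.07" --pt "0 0 0.756 -0.5733 -0.43 0.212 0.07" --pt "0 0 0.756 -0.5733 -0.43 0.212 0.07" --pt "0 0 0.756 -0.5733 -0.43 0.212 0.07" --pt "0 0 0.756 -0.5733 -0.43 0.212 0.07" --pt "0 0 0.756 -0.5733 -0.43 0.212 0.07"

```text
clock: 1.1
eef_pos: [495.7, -172.0, 130.2]
tcp_rot: [-3.141, 0.001, 0.064]
contact_force: [-0.7, 0.2, 0.2]
opening: 0.819
grasp_force: 0.0
```

Call:
move_arm --pt "0 0 0 0 0 0 0.06" --pt "0 0 0 0 0 0 0.06" --pt "0 0 0 0 0 0 0.06" --pt "0 0 0 0 0 0 0.06"

```text
clock: 1.6
eef_pos: [496.0, -172.0, 130.5]
tcp_rot: [-3.142, -0.0, 0.072]
contact_force: [-0.0, 0.3, 0.5]
opening: 0.702
grasp_force: 0.0
```

```bash
python3 - <<'E'
from h import *
im,d,w,K,T=cap('wrist')
cv2.imwrite('pics/d.png',im[:,:,::-1]);to((495.4,-171.9,130),-EY)
u=w@EX;v=w@EY;Z=w[...,2]
for nm,m in(('knob',(Z>74)&(Z<86)&(abs(u-484)<25)&(abs(v+200)<30)),('sink',(Z>70)&(Z<80)&(abs(u-557)<30)&(abs(v+200)<30))):
    if m.any():print(nm,m.sum(),[np.percentile(q[m],[2,50,98]).round(1) for q in(u,v,Z)])
print(T.round(2))
E
```

```text
turn [0.    0.    0.013] shift [-0.0006 -0.0001  0.0005] t 1.65
knob 314 [array([477.7, 485. , 491.3]), array([-207.5, -200.4, -194. ]), array([75. , 80.1, 81.5])]
sink 777 [array([543.3, 554.6, 568.8]), array([-218.5, -201.5, -184. ]), array([71.4, 74.4, 75.9])]
[[ 7.000e-02 -9.500e-01 -2.900e-01  5.705e+02]
 [-1.000e+00 -7.000e-02 -2.000e-02 -1.662e+02]
 [-0.000e+00  2.900e-01 -9.600e-01  3.108e+02]
 [ 0.000e+00  0.000e+00  0.000e+00  1.000e+00]]
```

View pics/d.png

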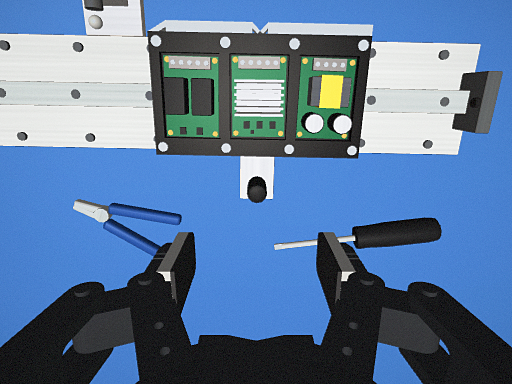

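The wrist view shows the knob at (257,190) midway between the fingers, and the sink board in the middle nest at (258,95). Position agrees within 1 mm, so I descend and grip the knob.

Scaled: 0.078 m / 0.3 = 0.26, 0.04 m / 0.3 = 0.1333, 0.013 rad / 2 = 0.0065.

Call:
move_arm --pt "0 0 0.0065 -0.0033 0 0.1333 0.06" --pt "0 0 0.0065 -0.0033 0 0.26 0.06" --pt "0 0 0.0065 -0.0033 0 0.26 0.06" --pt "0 0 0.0065 -0.0033 0 0.26 0.0" --pt "0 0 0.0065 -0.0033 0 0.26 0.0" --pt "0 0 0.0065 -0.0033 0 0.26 0.0" --pt "0 0 0.0065 -0.0033 0 0.26 0.0" --pt "0 0 0.0065 -0.0033 0 0.26 0.0" --grip_force 25

```text
clock: 2.65
eef_pos: [495.1, -172.1, 52.7]
tcp_rot: [3.141, -0.0, 0.058]
contact_force: [-0.6, 0.6, -0.3]
opening: -0.002
grasp_force: 0.0
```

Call:
move_arm --pt "0 0 0 0 0 0 0" --pt "0 0 0 0 0 0 0" --pt "0 0 0 0 0 0 0"

```text
clock: 3.02
eef_pos: [495.0, -172.1, 52.4]
tcp_rot: [-3.142, 0.0, 0.058]
contact_force: [0.4, -0.8, 1.1]
opening: 0.0
grasp_force: 0.0
```

```bash
python3 - <<'E'
from h import *
s=sensors.sense();p=s['eef_pos'];print(p,p@EX,p@EY,s['contact_force'],s['tcp_rot'])
dv=-72.8-p@EY;to(p+dv*EY,-EY);print(dv)
E
```

```text
[ 494.95791971 -172.0714178    52.44319002] 484.0571052146962 -200.7003587470656 [ 0.43806903 -0.79284977  1.13641137] [-3.14156653e+00  1.04999283e-04  5.77832918e-02]
turn [-0.     0.    -0.001] shift [-1.000e-04 -1.279e-01  0.000e+00] t 3.025
127.9003587470656
```

The fingers shut fully and missed the knob, so I look again.

```bash
python3 - <<'E'
from h import *
im,d,w,K,T=cap('wrist')
b=cap('scene')
A=np.vstack([cv2.resize(im[:,:,::-1],(512,384)),])
c=cv2.resize(b[0][170:260,130:290][:,:,::-1],(512,288),interpolation=cv2.INTER_CUBIC)
cv2.imwrite('pics/e.png',cv2.resize(np.vstack([im[140:,:,::-1],c]),(512,532)))
u=w@EX;v=w@EY;Z=w[...,2]
for nm,m in(('knob',(Z>60)&(Z<90)&(abs(u-484)<30)&(abs(v+200)<30)),('sink',(Z>70)&(Z<80)&(abs(u-557)<30)&(abs(v+200)<30))):
    if m.any():print(nm,m.sum(),[np.percentile(q[m],[2,50,98]).round(1) for q in(u,v,Z)])
E
```

```text
knob 393 [array([484.8, 490.5, 491.9]), array([-208.4, -200.9, -193.9]), array([60.6, 71.6, 80.1])]
sink 1851 [array([543.3, 554.4, 568.8]), array([-218.6, -201.4, -184. ]), array([71.3, 74.5, 75.9])]
```

View pics/e.png

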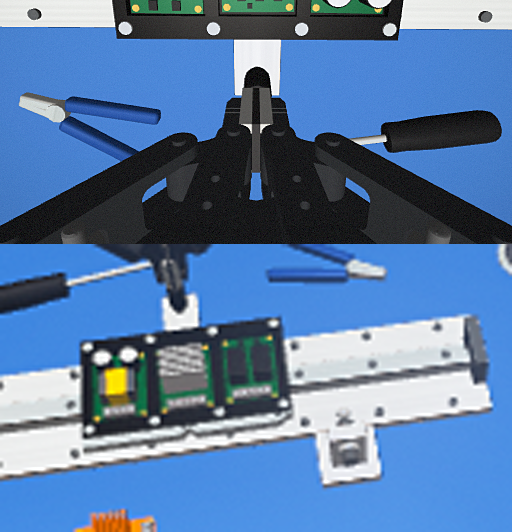

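```bash
python3 - <<'E'
from h import *
z=np.load('wrist.npz');w=z['w'];K=z['K'];T=z['T'];print(K[0,0])
cv2.imwrite('pics/f.png',cv2.resize(z['im'][180:330,170:350][:,:,::-1],(720,600),interpolation=cv2.INTER_CUBIC))
s=sensors.sense();print(s['opening'],s['grasp_force'])
for dz in(0,19,28):
    p=np.r_[s['eef_pos'],1]+[0,0,dz,0];c=K@(np.linalg.inv(T)@p)[:3];print(dz,c[:2]/c[2])
for r in range(200,300,8):
    q=w[r,238:278:4];print(r,(q@EX).round(0),q[:,2].round(0))
E
```

```text
310.32866528664255
0.00457717426343508 0.0
0 [256.54254531 217.32452314]
19 [256.6120475  230.20857121]
28 [256.65024042 237.28862668]
200 [493. 493. 493. 493. 492. 493. 493. 493. 493. 493.] [45. 45. 45. 45. 44. 45. 44. 44. 44. 45.]
208 [487. 487. 488. 487. 491. 492. 491. 488. 487. 487.] [44. 43. 45. 44. 54. 56. 54. 45. 45. 44.]
216 [481. 481. 489. 490. 491. 492. 491. 489. 482. 482.] [44. 43. 61. 66. 68. 69. 66. 63. 45. 45.]
224 [476. 476. 489. 491. 491. 491. 491. 489. 484. 476.] [44. 44. 73. 78. 78. 79. 79. 75. 63. 44.]
232 [471. 495. 496. 496. 496. 496. 496. 496. 486. 470.] [ 45.  98. 100. 100. 100.  99.  99. 100.  78.  45.]
240 [492. 496. 496. 496. 496. 496. 496. 496. 496. 492.] [ 99. 107. 107. 108. 107. 108. 107. 107. 107. 100.]
248 [492. 496. 496. 496. 496. 497. 496. 496. 496. 492.] [107. 115. 115. 115. 115. 116. 115. 115. 115. 107.]
256 [492. 496. 496. 496. 496. 496. 497. 496. 496. 492.] [115. 122. 122. 121. 121. 121. 123. 122. 122. 114.]
264 [497. 496.  nan 496. 496. 496. 496. 496. 496. 497.] [129. 127.  nan 127. 128. 127. 127. 127. 128. 129.]
272 [498. 498. 497. 497. 493. 492. 497. 497. 497. 498.] [136. 136. 135. 135. 128. 127. 135. 135. 135. 136.]
280 [497. 497. 497. 494. 490. 489. 497. 497. 497. 498.] [140. 140. 140. 135. 129. 128. 139. 140. 140. 141.]
288 [497. 498. 497. 493. 485. 486. 493. 497. 497. 497.] [144. 146. 144. 138. 128. 128. 139. 144. 144. 144.]
296 [497. 497. 496. 488. 482. 482. 489. 497. 497. 497.] [149. 148. 147. 136. 128. 128. 137. 148. 149. 148.]
```

View pics/f.png

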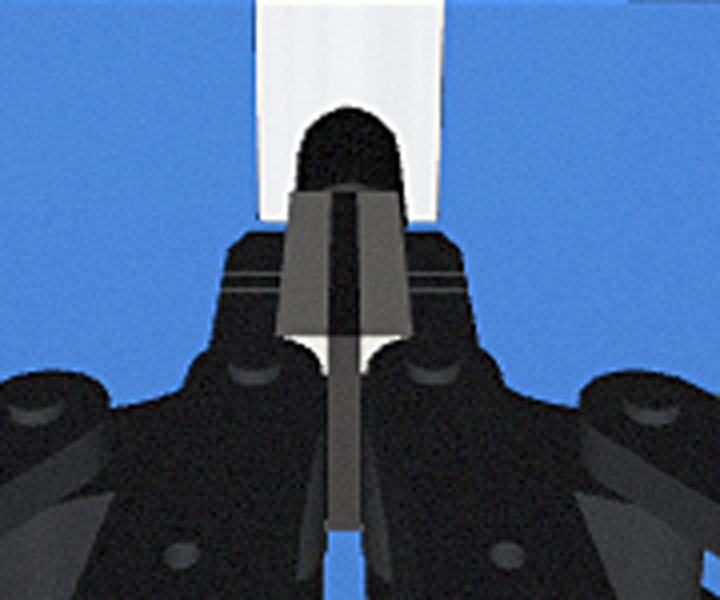

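```bash
python3 - <<'E'
from h import *
z=np.load('side.npz');w=z['w'];m=(abs(w[...,0]-625)<75)&(abs(w[...,1])<30)&(w[...,2]>90)&(w[...,2]<330)
q=w[m];i=np.argsort(q[:,2])[:12];print('side start, tcp 625 0 194');print(q[i].round(0))
z=np.load('scene.npz');w=z['w'];u=w@EX;v=w@EY;m=(abs(u-484)<45)&(abs(v+200)<60)&(w[...,2]>50)&(w[...,2]<200)
for lo in range(50,150,10):
    k=m&(w[...,2]>=lo)&(w[...,2]<lo+10)
    if k.any():print(lo,k.sum(),u[k].min().round(),u[k].max().round(),v[k].min().round(),v[k].max().round())
E
```

```text
side start, tcp 625 0 194
[[578.   2. 242.]
 [669.   3. 244.]
 [668.  -3. 245.]
 [671.  -1. 245.]
 [577.   8. 245.]
 [575.   1. 245.]
 [577.   3. 246.]
 [582.  12. 246.]
 [668.  -8. 246.]
 [669.   8. 246.]
 [670.  -6. 246.]
 [578.  13. 247.]]
50 37 483.0 524.0 -259.0 -144.0
60 13 483.0 493.0 -207.0 -193.0
70 15 485.0 492.0 -207.0 -193.0
80 2 489.0 489.0 -207.0 -201.0
90 9 490.0 498.0 -205.0 -191.0
100 29 481.0 498.0 -213.0 -186.0
110 25 488.0 498.0 -213.0 -186.0
120 20 477.0 499.0 -208.0 -190.0
130 46 478.0 499.0 -230.0 -170.0
140 117 471.0 500.0 -239.0 -161.0
```

Three views agree that the fingertips really end about 44 mm behind the reported TCP, at z≈97 instead of 52. I trust the cameras, so I open, go 42 mm lower and grip again.

Scaled: 0.04 m / 0.3 = 0.1333, 0.02 m / 0.3 = 0.0667.

Call:
move_arm --pt "0 0 0 0 0 0 0.06" --pt "0 0 0 0 0 0 0.06" --pt "0 0 0 0 0 0 0.06" --pt "0 0 0 0 0 0 0.06" --pt "0 0 0 0 0 0.0667 0.06" --pt "0 0 0 0 0 0.1333 0.06" --pt "0 0 0 0 0 0.1333 0.06" --pt "0 0 0 0 0 0.1333 0.06" --grip_force 25

```text
clock: 4.12
eef_pos: [495.3, -172.2, 13.0]
tcp_rot: [3.141, -0.0, 0.058]
contact_force: [-0.1, -0.4, 0.9]
opening: 0.698
grasp_force: 0.0
```

Call:
move_arm --pt "0 0 0 0 0 0 0.0" --pt "0 0 0 0 0 0 0.0" --pt "0 0 0 0 0 0 0.0" --pt "0 0 0 0 0 0 0" --pt "0 0 0 0 0 0 0" --pt "0 0 0 0 0 0 0"

```text
clock: 4.88
eef_pos: [495.4, -172.2, 13.0]
tcp_rot: [3.141, -0.001, 0.058]
contact_force: [-1.0, -0.3, 6.4]
opening: 0.176
grasp_force: 25.1
```

```bash
python3 - <<'E'
from h import *
im,d,w,K,T=cap('wrist');u=w@EX;v=w@EY;Z=w[...,2]
s=sensors.sense();p=s['eef_pos'];print(p,p@EX,p@EY,s['contact_force'],s['grasp_force'])
for r in range(200,250,4):
    q=w[r,244:270:4];print(r,(q@EX).round(0),q[:,2].round(0))
m=(Z>70)&(Z<80)&(abs(u-557)<30)&(abs(v+200)<30);print([np.percentile(q[m],[2,50,98]).round(1) for q in(u,v,Z)])
dv=-72.8-p@EY;to(p+dv*EY,-EY);print(dv)
E
```

```text
[ 495.35053987 -172.21367813   13.03510609] 484.44074144959797 -200.86531882573928 [0.11493417 0.98982744 5.97913367] 25.064248144626617
200 [509. 508. 508. 508. 509. 508. 509.] [49. 49. 49. 48. 49. 47. 50.]
204 [505. 505. 504. 505. 505. 505. 505.] [44. 45. 43. 45. 45. 44. 45.]
208 [503. 503. 502. 503. 503. 503. 503.] [44. 45. 44. 46. 45. 44. 45.]
212 [501. 500. 500. 501. 500. 500. 500.] [45. 44. 44. 45. 45. 44. 45.]
216 [499. 498. 498. 498. 498. 498. 498.] [45. 44. 44. 44. 44. 44. 44.]
220 [496. 496. 496. 496. 495. 496. 496.] [46. 44. 44. 44. 43. 46. 44.]
224 [494. 493. 494. 493. 494. 494. 494.] [44. 44. 45. 43. 45. 45. 45.]
228 [492. 492. 492. 491. 491. 491. 492.] [45. 46. 45. 44. 43. 44. 45.]
232 [489. 489. 489. 489. 489. 489. 489.] [44. 45. 44. 44. 44. 44. 45.]
236 [487. 487. 491. 492. 491. 487. 486.] [45. 44. 54. 55. 53. 45. 43.]
240 [484. 491. 491. 492. 491. 491. 485.] [44. 57. 57. 59. 57. 57. 45.]
244 [489. 490. 491. 492. 491. 491. 489.] [57. 60. 62. 63. 62. 61. 57.]
248 [489. 490. 491. 492. 491. 491. 489.] [62. 64. 66. 67. 66. 66. 61.]
[array([543.3, 554.7, 568.9]), array([-217.9, -200.9, -183.3]), array([71.1, 74.4, 75.8])]
turn [ 0.    -0.001 -0.001] shift [-1.000e-04 -1.281e-01 -0.000e+00] t 4.925
128.06531882573927
```

The knob is gripped at 15 mm opening and 25 N. Now I push home.

Scaled: -0.11 m / 0.3 = -0.3667, -0.1 m / 0.3 = -0.3333.

Call:
move_arm --pt "0 0 0 0 -0.0333 0 0" --pt "0 0 0 0 -0.0833 0 0" --pt "0 0 0 0 -0.1333 0 0" --pt "0 0 0 0 -0.1833 0 0" --pt "0 0 0 0 -0.2333 0 0" --pt "0 0 0 0 -0.2833 0 0" --pt "0 0 0 0 -0.3333 0 0" --pt "0 0 0 0 -0.3667 0 0"

```text
clock: 5.92
eef_pos: [489.7, -62.5, 13.0]
tcp_rot: [3.14, -0.002, 0.059]
contact_force: [0.3, -6.8, 3.5]
opening: 0.179
grasp_force: 26.1
```

Scaled: -0.018 m / 0.3 = -0.06, -0.017 m / 0.3 = -0.0567.

Call:
move_arm --pt "0 0 0 0 -0.0167 0 0" --pt "0 0 0 0 -0.0333 0 0" --pt "0 0 0 0 -0.0467 0 0" --pt "0 0 0 0 -0.0567 0 0" --pt "0 0 0 0 -0.06 0 0" --pt "0 0 0 0 -0.06 0 0"

```text
clock: 6.68
eef_pos: [488.7, -44.6, 13.1]
tcp_rot: [3.141, -0.002, 0.058]
contact_force: [1.5, -3.8, 5.7]
opening: 0.175
grasp_force: 26.2
```

```bash
cat > c.py <<'E'
from h import *
s=sensors.sense();p=s['eef_pos'];print(p,p@EX,p@EY,s['contact_force'],s['grasp_force'])
im,d,w,K,T=cap('wrist');u=w@EX;v=w@EY;Z=w[...,2]
for nm,m in(('sink',(Z>70)&(Z<80)&(abs(u-557)<25)&(abs(v+73)<30)),('bracket',(Z>53)&(Z<58)&(u>625)&(u<665)&(abs(v+73)<30)),('plate',(Z>46)&(Z<50)&(abs(u-557)<55)&(abs(v+73)<120))):
    if m.any():print(nm,m.sum(),[np.percentile(q[m],[1,50,99]).round(1) for q in(u,v,Z)])
E
python3 c.py
```

```text
[488.74504198 -44.60514991  13.05767688] 485.3033637561945 -73.08885402008141 [ 1.4778984  -3.77410181  5.73200297] 26.221194863319397
sink 3398 [array([544. , 555.5, 569.7]), array([-90.6, -73.1, -55.3]), array([70.5, 74.4, 76. ])]
plate 33542 [array([509.1, 557.2, 596.4]), array([-158.7,  -73.2,   12.8]), array([46.2, 48.5, 49.9])]
```

Call:
move_arm --pt "0 0 0 0 0 0 0.06" --pt "0 0 0 0 0 0 0.06" --pt "0 0 0 0 0 0 0.06" --pt "0 0 0 0 0 0 0.06" --pt "0 0 0 0 0 0 0.06"

```text
clock: 7.35
eef_pos: [487.5, -44.3, 12.4]
tcp_rot: [-3.142, 0.0, 0.058]
contact_force: [-0.3, -0.3, 0.3]
opening: 0.703
grasp_force: 0.0
```

```bash
python3 c.py; python3 - <<'E'
from h import *
im,d,w,K,T=cap('scene');u=w@EX;v=w@EY;Z=w[...,2]
for nm,m in(('sink',(Z>70)&(Z<77)&(abs(u-557)<25)&(abs(v+73)<30)),('bracket',(Z>53)&(Z<58)&(u>625)&(u<665)&(abs(v+73)<30)),('plate',(Z>45)&(Z<51)&(abs(u-557)<55)&(abs(v+73)<120))):
    if m.any():print(nm,m.sum(),[np.percentile(q[m],[1,50,99]).round(1) for q in(u,v,Z)])
E
```

```text
[487.53732491 -44.26046523  12.4267395 ] 484.11785215619733 -72.67418511577432 [-0.34217261 -0.28511355  0.3237325 ] 0.0
sink 3427 [array([544.2, 558.7, 569.9]), array([-91. , -73.5, -55.7]), array([70.3, 74.4, 75.9])]
plate 32759 [array([509. , 555.6, 595.1]), array([-159.1,  -73.3,   12.5]), array([46.2, 48.5, 49.9])]
sink 100 [array([542.9, 555.3, 570.3]), array([-90.5, -73.3, -55.5]), array([70.3, 73.1, 76.8])]
bracket 53 [array([629.2, 637.3, 645.6]), array([-87.4, -74.1, -59.4]), array([53.2, 55.3, 57.9])]
plate 1121 [array([507.9, 577.4, 610.7]), array([-158.3,  -73.4,   12.7]), array([45.1, 47.9, 50.9])]
```

The carrier rests home: plate centre v=-73.3 and bracket centre -73.3. Next I go to the heat sink.

```bash
python3 - <<'E'
from h import *
to((560.3,-40.6,70),EX)
E
```

```text
turn [-0.    -0.    -1.571] shift [ 0.0728  0.0005 -0.0575] t 7.45
```

Scaled: -0.09 m / 0.3 = -0.3, -0.04 m / 0.3 = -0.1333.

Call:
move_arm --pt "0 0 0 0 0 -0.1333 0.06" --pt "0 0 0 0 0 -0.3 0.06" --pt "0 0 0 0 0 -0.3 0.06"

```text
clock: 7.82
eef_pos: [490.4, -44.5, 105.8]
tcp_rot: [3.141, -0.007, 0.058]
contact_force: [0.4, -0.5, -0.3]
opening: 0.702
grasp_force: 0.0
```

```bash
python3 - <<'E'
from h import *
to((560.3,-40.6,75),EX)
E
```

```text
turn [ 0.006 -0.004 -1.571] shift [0.0698 0.0001 0.0313] t 7.825
```

Scaled: 0.0728 m / 0.3 = 0.2427, 0.028 m / 0.3 = 0.0933, -1.57 rad / 2 = -0.785.

Call:
move_arm --pt "0 0 -0.785 0.2427 0 0 0.05" --pt "0 0 -0.785 0.2427 0 0 0.05" --pt "0 0 -0.785 0.2427 0 0 0.05" --pt "0 0 -0.785 0.2427 0 0 0.05" --pt "0 0 -0.785 0.2427 0 0.0667 0.05" --pt "0 0 -0.785 0.2427 0 0.0933 0.05" --pt "0 0 -0.785 0.2427 0 0.0933 0.05" --pt "0 0 -0.785 0.2427 0 0.0933 0.05"

```text
clock: 8.82
eef_pos: [559.4, -40.0, 73.1]
tcp_rot: [-3.14, -0.0, 1.564]
contact_force: [-0.0, 0.4, -0.2]
opening: 0.585
grasp_force: 0.0
```

Call:
move_arm --pt "0 0 0 0 0 0 0.05" --pt "0 0 0 0 0 0 0.05" --pt "0 0 0 0 0 0 0.05" --pt "0 0 0 0 0 0 0.05"

```text
clock: 9.32
eef_pos: [560.3, -40.1, 74.5]
tcp_rot: [3.142, 0.0, 1.557]
contact_force: [0.6, -0.1, -0.3]
opening: 0.584
grasp_force: 0.0
```

```bash
python3 c.py; python3 - <<'E'
from h import *
to((560.3,-40.6,9),EX)
z=np.load('wrist.npz');w=z['w'];u=w@EX;v=w@EY;Z=w[...,2]
m=(abs(v+73)<40)&(abs(u-557)<60)&(Z>85)&(Z<150)
for lo in range(85,150,8):
    k=m&(Z>=lo)&(Z<lo+8)
    if k.any():print(lo,k.sum(),np.percentile(u[k],[1,50,99]).round(),np.percentile(v[k],[1,50,99]).round())
cv2.imwrite('pics/g.png',z['im'][:,:,::-1])
E
```

```text
[560.29757971 -40.09391254  74.4731724 ] 556.9972478475091 -72.76651390173602 [ 0.63320674 -0.05792814 -0.30566119] 0.0
sink 1051 [array([544. , 555.3, 569.8]), array([-90.7, -71.8, -55.2]), array([70.2, 74.4, 76. ])]
bracket 917 [array([629.3, 635.8, 643. ]), array([-88.3, -72.7, -58.8]), array([53.3, 56.4, 57.8])]
plate 15246 [array([509.3, 565.5, 611.3]), array([-158.5,  -47.9,   12.6]), array([46.2, 48.4, 49.9])]
turn [ 0.     0.    -0.072] shift [-0.0005 -0.      0.0655] t 9.375
109 41 [532. 582. 584.] [-82. -71. -61.]
117 439 [522. 582. 595.] [-83. -66. -59.]
125 726 [520. 534. 597.] [-84. -64. -59.]
133 844 [520. 582. 597.] [-84. -64. -59.]
141 931 [520. 534. 596.] [-84. -64. -59.]
149 116 [528. 534. 590.] [-83. -65. -59.]
```

View pics/g.png

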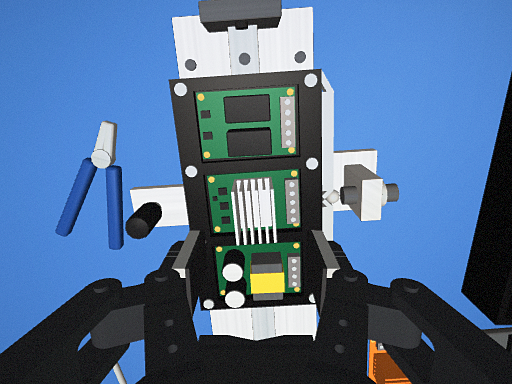

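The wrist view shows the ball seated in the notch (330,197) and the heat sink (255,208) centred between the fingers (185,260 and 325,260). I descend in two steps.

Scaled: 0.055 m / 0.3 = 0.1833, 0.04 m / 0.3 = 0.1333, -0.072 rad / 2 = -0.036.

Call:
move_arm --pt "0 0 -0.036 -0.0017 0 0.0667 0.05" --pt "0 0 -0.036 -0.0017 0 0.1333 0.05" --pt "0 0 -0.036 -0.0017 0 0.1833 0.05" --pt "0 0 -0.036 -0.0017 0 0.1833 0.05" --pt "0 0 -0.036 -0.0017 0 0.1833 0.05"

```text
clock: 10.0
eef_pos: [560.7, -40.6, 19.9]
tcp_rot: [3.141, 0.0, 1.63]
contact_force: [-0.8, -0.1, 0.6]
opening: 0.585
grasp_force: 0.0
```

```bash
python3 - <<'E'
from h import *
to((560.3,-40.6,9),EX)
im,d,w,K,T=cap('wrist');u=w@EX;v=w@EY;Z=w[...,2]
for a,b in((526,540),(575,590)):
    k=(abs(v+73)<18)&(u>a)&(u<b)&(Z>50.5)&(Z<100);r,c=np.where(k);print(a,k.sum(),np.percentile(Z[k],[0,2,5,10,20,50]).round(1))
    for rr in range(r.min(),r.min()+24,3):
        q=k[rr];print(rr,q.sum(),Z[rr][q].min().round(1) if q.any() else '',v[rr][q].max().round(1) if q.any() else '')
E
```

```text
turn [0.001 0.    0.   ] shift [ 0.     -0.0004  0.0109] t 10.0
526 1651 [59.7 63.2 65.9 68.8 73.8 86.8]
231 16 61.2 -61.1
234 17 62.0 -61.4
237 19 62.3 -61.4
240 21 60.5 -61.4
243 23 61.0 -61.1
246 24 61.0 -61.6
249 25 62.6 -61.5
252 27 63.0 -61.5
575 2050 [50.5 50.6 50.7 51.  60.7 82. ]
210 8 50.6 -56.7
213 9 50.5 -58.4
216 3 51.0 -59.9
219 9 50.5 -61.7
222 9 50.6 -63.2
225 9 50.6 -64.8
228 8 50.7 -66.4
231 21 50.6 -61.5
```

Scaled: 0.004 m / 0.3 = 0.0133.

Call:
move_arm --pt "0 0 0 0 0 0.0133 0.05" --pt "0 0 0 0 0 0.0133 0.05" --pt "0 0 0 0 0 0.0133 0.0" --pt "0 0 0 0 0 0.0133 0.0" --pt "0 0 0 0 0 0.0133 0.0" --pt "0 0 0 0 0 0.0133 0.0" --pt "0 0 0 0 0 0.0133 0.0" --grip_force 60

```text
clock: 10.92
eef_pos: [560.4, -40.6, 15.8]
tcp_rot: [3.141, 0.0, 1.63]
contact_force: [-1.8, -0.2, 5.6]
opening: 0.289
grasp_force: 59.4
```

```bash
python3 - <<'E'
from h import *
s=sensors.sense();print(s)
im,d,w,K,T=cap('wrist');u=w@EX;v=w@EY;Z=w[...,2]
k=(abs(v+73)<18)&(u>528)&(u<545)&(Z>47)&(Z<100);print(np.percentile(Z[k],[0,2,5,10,20,50]).round(1))
E
```

```text
{'clock': 10.925, 'qpos': array([-7.50037973e-02,  4.87136955e-01,  1.90018295e+00, -1.65546688e-06,
        7.54066699e-01, -1.33928059e-01]), 'qvel': array([ 2.87973665e-04,  1.71629815e-04, -5.41274651e-04, -4.40637755e-05,
        1.38640034e-03,  2.59947816e-04]), 'joint_efforts': array([ 7.51753687e-02, -5.64644051e+01, -2.32414913e+01,  5.41294619e-03,
       -6.06506355e-01, -2.58981460e-02]), 'eef_pos': array([560.38066434, -40.60587372,  15.82745191]), 'tcp_rot': array([3.14138860e+00, 2.86370033e-05, 1.62972179e+00]), 'contact_force': array([-1.84123754, -0.23758322,  5.56216926]), 'wrist_torque': array([ 0.01685986,  0.34943239, -0.02435622]), 'grasp_force': 59.41573441028595, 'opening': 0.28895312292924197}
[47.  58.6 61.9 65.4 71.5 86.6]
```

Sink is gripped at 24.7 mm opening and 59 N. I lift slowly, then higher.

Scaled: -0.16 m / 0.3 = -0.5333, -0.13 m / 0.3 = -0.4333.

Call:
move_arm --pt "0 0 0 0 0 -0.02 0" --pt "0 0 0 0 0 -0.05 0" --pt "0 0 0 0 0 -0.1 0" --pt "0 0 0 0 0 -0.1667 0" --pt "0 0 0 0 0 -0.2333 0" --pt "0 0 0 0 0 -0.3333 0" --pt "0 0 0 0 0 -0.4333 0" --pt "0 0 0 0 0 -0.5333 0"

```text
clock: 11.98
eef_pos: [560.2, -40.6, 177.5]
tcp_rot: [3.141, 0.0, 1.63]
contact_force: [0.4, -0.9, -2.2]
opening: 0.287
grasp_force: 59.0
```

Scaled: -0.1 m / 0.3 = -0.3333, -0.08 m / 0.3 = -0.2667.

Call:
move_arm --pt "0 0 0 0 0 -0.1333 0" --pt "0 0 0 0 0 -0.2667 0" --pt "0 0 0 0 0 -0.3333 0" --pt "0 0 0 0 0 -0.3333 0"

```text
clock: 12.48
eef_pos: [561.1, -40.6, 277.9]
tcp_rot: [3.138, 0.001, 1.63]
contact_force: [-0.1, 0.3, -1.1]
opening: 0.293
grasp_force: 59.0
```

```bash
python3 - <<'E'
from h import *
im,d,w,K,T=cap('scene');u=w@EX;v=w@EY;Z=w[...,2]
m=(Z>45)&(Z<51)&(abs(u-557)<55)&(abs(v+73)<120);print([np.percentile(q[m],[1,50,99]).round(1) for q in(u,v,Z)])
C=np.array([484.2,361.5,164.5]);b=np.radians(19.8);n=np.array([-.5*np.cos(b),-.5*np.sin(b),.866]);cy=np.array([-np.sin(b),np.cos(b),0])
V=C+80*n
s=sensors.sense();print(s['eef_pos'],s['opening'],s['grasp_force'])
to(V-26.2*n+70*n,cy,-n)
E
```

```text
[array([507.4, 577.6, 611.1]), array([-158.3,  -71.3,   12.4]), array([45.1, 47.8, 50.8])]
[560.33454084 -40.58803295 276.24399501] 0.2919377702366545 59.019670486450195
turn [-0.484 -0.361 -1.809] shift [ 0.3884 -0.1117  0.0043] t 12.525
```

Scaled: 0.23 m / 0.3 = 0.7667, 0.21 m / 0.3 = 0.7, -1.01 rad / 2 = -0.505.

Call:
move_arm --pt "-0.01 -0.0075 -0.0375 0.0533 -0.0167 0 0" --pt "-0.03 -0.0225 -0.113 0.1633 -0.0467 0 0" --pt "-0.05 -0.0375 -0.1885 0.27 -0.0767 0 0" --pt "-0.07 -0.0525 -0.264 0.3767 -0.11 0 0" --pt "-0.09 -0.0675 -0.339 0.4867 -0.14 0 0" --pt "-0.11 -0.0825 -0.4145 0.5933 -0.17 0 0" --pt "-0.125 -0.095 -0.47 0.7 -0.2 0 0" --pt "-0.135 -0.1 -0.505 0.7667 -0.22 0 0"

```text
clock: 13.52
eef_pos: [478.4, 186.7, 274.1]
tcp_rot: [3.007, 0.292, 2.636]
contact_force: [0.5, 0.1, -0.9]
opening: 0.289
grasp_force: 59.0
```

```bash
cat > t.py <<'E'
from h import *
import sys
C=np.array([484.2,361.5,164.5]);b=np.radians(19.8);n=np.array([-.5*np.cos(b),-.5*np.sin(b),.866]);cy=np.array([-np.sin(b),np.cos(b),0])
V=C+80*n
s=sensors.sense();print(s['eef_pos'],s['opening'],s['grasp_force'],s['qpos'].round(2),s['contact_force'].round(1))
to(V-26.2*n+float(sys.argv[1])*n,cy,-n)
E
python3 t.py 70
```

```text
[478.41833042 186.67759329 274.05966295] 0.2889560153135256 58.99560570716858 [ 0.49 -0.06  1.99 -0.21  0.95 -0.49] [ 0.5  0.1 -0.9]
turn [-0.211 -0.164 -0.793] shift [ 0.1159  0.1126 -0.0175] t 13.525
```

Scaled: 0.116 m / 0.3 = 0.3867, 0.1126 m / 0.3 = 0.3753, -0.793 rad / 2 = -0.3965.

Call:
move_arm --pt "-0.013 -0.01 -0.05 0.05 0.05 -0.0067 0" --pt "-0.03 -0.0235 -0.115 0.1167 0.1133 -0.0167 0" --pt "-0.05 -0.0385 -0.185 0.1867 0.1833 -0.0267 0" --pt "-0.07 -0.055 -0.265 0.26 0.2533 -0.04 0" --pt "-0.0875 -0.0685 -0.33 0.3233 0.3167 -0.05 0" --pt "-0.1 -0.0785 -0.38 0.3667 0.36 -0.0567 0" --pt "-0.1055 -0.082 -0.3965 0.3867 0.3753 -0.0583 0" --pt "-0.1055 -0.082 -0.3965 0.3867 0.3753 -0.0583 0"

```text
clock: 14.52
eef_pos: [428.4, 339.1, 272.4]
tcp_rot: [3.141, 0.524, -2.803]
contact_force: [-0.1, -0.6, -1.8]
opening: 0.293
grasp_force: 59.1
```

Call:
move_arm --pt "0 0 0 0 0 0 0" --pt "0 0 0 0 0 0 0" --pt "0 0 0 0 0 0 0"

```text
clock: 14.9
eef_pos: [429.7, 339.1, 273.3]
tcp_rot: [3.141, 0.525, -2.805]
contact_force: [-0.7, -0.2, -0.9]
opening: 0.293
grasp_force: 59.1
```

```bash
python3 t.py 70; cat > v.py <<'E'
from h import *
from t import C,n,cy
cx=np.cross(cy,n)
side=cap('side');sc=cap('scene')
def loc(w):
    q=w-C;return q@cx,q@cy,q@n
for nm,A in(('side',side),('scene',sc)):
    im,d,w=A[:3];hsv=cv2.cvtColor(im,cv2.COLOR_RGB2HSV);X,Y,N=loc(w)
    g=(hsv[...,0]>40)&(hsv[...,0]<90)&(hsv[...,1]>80)&(abs(X)<70)&(abs(Y)<70)&(N>20)&(N<220)
    if g.sum()>20:
        print(nm,'green',g.sum(),[np.percentile(q[g],[2,50,98]).round(1) for q in(X,Y,N)])
        P=w[g];c=np.median(P,0);k=abs((P-c)@n-0)<6;Q=P[k];vt=np.linalg.svd(Q-Q.mean(0))[2];m=vt[2]*np.sign(vt[2]@n);print('  plane n angle deg',np.degrees(np.arccos(m@n)).round(1))
        r=cv2.minAreaRect(np.c_[X[g],Y[g]].astype(np.float32));print('  rect',np.round(r[0],1),np.round(r[1],1),round(r[2],1))
    f=(abs(X)<60)&(abs(Y)<75)&(abs(N)<6);r=cv2.minAreaRect(np.c_[X[f],Y[f]].astype(np.float32));print('  frame',f.sum(),np.round(r[0],1),np.round(r[1],1),round(r[2],1),np.median(N[f]).round(1))
a=side[0][170:350,140:280][:,:,::-1];b=sc[0][90:240,300:440][:,:,::-1]
cv2.imwrite('pics/v.png',np.hstack([cv2.resize(a,(400,514)),cv2.resize(b,(400,514))]))
E
python3 v.py 70
```

```text
[429.65919174 339.10372089 273.34903096] 0.29308019345525316 59.06248211860657 [ 0.83 -0.09  2.09 -0.37  0.71 -0.85] [-0.7 -0.2 -0.9]
turn [-0.003  0.002 -0.007] shift [ 0.0034  0.0026 -0.0001] t 14.9
[429.65919174 339.10372089 273.34903096] 0.29308019345525316 59.06248211860657 [ 0.83 -0.09  2.09 -0.37  0.71 -0.85] [-0.7 -0.2 -0.9]
turn [-0.003  0.002 -0.007] shift [ 0.0034  0.0026 -0.0001] t 14.9
side green 22 [array([-16.3,  23.6,  24.9]), array([-27.8,   6.3,  20.8]), array([149.5, 151. , 152.5])]
  plane n angle deg 0.4
  rect [15.8  2.1] [37.1 56.8] 47.1
  frame 962 [0.2 0.4] [ 80.5 111.6] 0.2 -0.8
scene green 37 [array([-10.4,  21.8,  27.6]), array([-34.3, -16.4,  23.3]), array([150.6, 152. , 152.9])]
  plane n angle deg 1.0
  rect [18.  -8.6] [64.4 34.4] 63.9
  frame 469 [ 2.1 -1.2] [111.6  83. ] 89.9 -0.3
```

View pics/v.png

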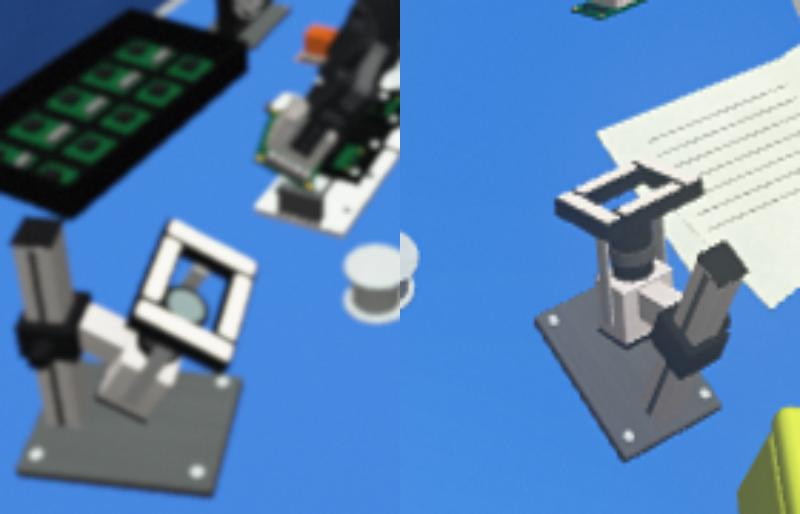

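The board hangs above the frame and its component face reads 151 mm off (expected 152), square to about 1°. The frame centre is confirmed too. I close the last 70 mm along the line of sight.

Scaled: 0.07 m / 0.3 = 0.2333, 0.0034 m / 0.3 = 0.0113, -0.007 rad / 2 = -0.0035.

Call:
move_arm --pt "-0.0015 0.001 -0.0035 0.0113 0.0087 0.0267 0" --pt "-0.0015 0.001 -0.0035 0.0113 0.0087 0.0667 0" --pt "-0.0015 0.001 -0.0035 0.0113 0.0087 0.1067 0" --pt "-0.0015 0.001 -0.0035 0.0113 0.0087 0.1467 0" --pt "-0.0015 0.001 -0.0035 0.0113 0.0087 0.1833 0" --pt "-0.0015 0.001 -0.0035 0.0113 0.0087 0.21 0" --pt "-0.0015 0.001 -0.0035 0.0113 0.0087 0.2267 0" --pt "-0.0015 0.001 -0.0035 0.0113 0.0087 0.2333 0"

```text
clock: 16.0
eef_pos: [459.0, 352.5, 210.8]
tcp_rot: [-3.141, 0.523, -2.795]
contact_force: [-0.2, -0.1, -0.6]
opening: 0.289
grasp_force: 59.1
```

Call:
move_arm --pt "0 0 0 0 0 0 0" --pt "0 0 0 0 0 0 0" --pt "0 0 0 0 0 0 0" --pt "0 0 0 0 0 0 0"

```text
clock: 16.5
eef_pos: [458.9, 352.6, 211.2]
tcp_rot: [-3.141, 0.523, -2.795]
contact_force: [-0.7, -0.7, -2.2]
opening: 0.29
grasp_force: 59.1
```

```bash
python3 v.py 0; python3 - <<'E'
from h import *
from t import C,n,cy
cx=np.cross(cy,n)
im,d,w,K,T=cap('wrist');q=w-C;X,Y,N=q@cx,q@cy,q@n
hsv=cv2.cvtColor(im,cv2.COLOR_RGB2HSV);g=(hsv[...,0]>40)&(hsv[...,0]<90)&(hsv[...,1]>80)&(abs(N-82)<15)
r=cv2.minAreaRect(np.c_[X[g],Y[g]].astype(np.float32));print(g.sum(),np.median(N[g]),r)
w=np.load('scene.npz')['w'];u=w@EX;v=w@EY;Z=w[...,2]
m=(Z>45)&(Z<51)&(abs(u-557)<55)&(abs(v+73)<120);print([np.percentile(q[m],[1,50,99]).round(1) for q in(u,v,Z)])
E
```

```text
[458.8584618  352.59164042 211.21536958] 0.290302511161828 59.078675508499146 [ 0.8   0.04  2.12 -0.43  0.55 -0.8 ] [-0.7 -0.7 -2.2]
turn [ 0. -0.  0.] shift [ 0.0001 -0.0002  0.0001] t 16.5
side green 22 [array([-18.6,  19.9,  21.4]), array([-25.3,  12.4,  21.9]), array([ 80. ,  81.2, 142.4])]
  plane n angle deg 0.5
  rect [ 1.3 -2.5] [39.6 48.7] 1.0
  frame 971 [0.5 0.6] [ 80.1 112.2] 0.3 -0.8
scene green 46 [array([-18.2,  13.9,  24.5]), array([-29.5, -14.4,  25.9]), array([80.6, 81.8, 83.3])]
  plane n angle deg 0.6
  rect [ 2.7 -1.4] [56.8 45.4] 88.9
  frame 465 [ 1.3 -2.2] [ 83.8 110.3] 0.7 -0.6
[458.86389721 352.56689257 211.1110402 ] 0.29204395150190937 59.078636169433594 [ 0.8   0.04  2.12 -0.43  0.55 -0.8 ] [ 0.8  0.2 -1.1]Traceback (most recent call last):
  File "<stdin>", line 2, in <module>
  File "t.py", line 6, in <module>
    to(V-26.2*n+float(sys.argv[1])*n,cy,-n)
                      ~~~~~~~~^^^
IndexError: list index out of range
```

The board is centred within about 2 mm, 80 mm off, square, and its long edge lies along the frame. I check the carrier and hand in.

```bash
python3 - <<'E'
from h import *
w=np.load('scene.npz')['w'];u=w@EX;v=w@EY;Z=w[...,2]
m=(Z>45)&(Z<51)&(abs(u-557)<55)&(abs(v+73)<120);a=np.percentile(v[m],[1,99]);print(a)
if abs(a.mean()+73)<2.5: print(order.sign_off())
E
```

```text
[-158.39107306   12.2805563 ]
the job is handed in; nothing more can be done
None
```

The job is handed in: the carrier is home in the unload station, and the heat-sink board is held 80 mm off the light frame, square to the lens and centred to about 2 mm, though no verdict came back.

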